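# Give the plate a short shake

## Task

Give the plate on the shaker a short shake, using the fingertips on the switches only: press the far end of the rocker switch down to turn the shaker on, then push in the round button until it stays down, then press the long bar key fully down and finish while still holding it down. Keep to this order, do not press the square key, and do not pick up or shift the plate or any other thing standing about.

Things in the scene. Friction and masses are not known exactly. Their poses are not given: they have to be found in the camera images.
- shaker: White plate shaker, fixed. In front a low control strip, 90 x 264 mm, top 36 mm above the table, with four switches in a row along y, 64 mm apart, in an order that varies; behind it the drive housing and a platform with the plate, plate top 71 mm high, near edge 77 mm beyond the row. Origin: on the table under the middle of the row; x points away from the robot to the housing, y left along the row, z up.
- rocker_far (a point): Point to press on the black rocker: middle of its far half, on the face 16 mm from the pivot; moves with it. Rocker 52 mm long (shaker x), 32 mm wide, V in profile; pivot 50 mm above the table. Off: near half level, far half rises at 0.4 rad to its end 60 mm above the table. On: far half level, 50 mm above the table. Needs about 5 N here. Grey frame 66 x 56 mm round it, top 40 mm high.
- rocker (a joint): Rocker switch, rad: 0 off, 0.4 fully on (far end down). Has no spring: it stays where it is left.
- round_top (a point): Centre of the top of the black round button, 27 mm across. Out, the top is 53 mm above the table; it travels 6 mm straight down. A grey collar 34 mm across, top 44 mm above the table, surrounds it, in a frame like the rocker's.
- round_button (a joint): Round button, m: 0 out, 0.006 fully in. Takes 3 to 4 N to move and stays where it is left.
- bar_top (a point): Centre of the top of the black bar key, 22 x 48 mm (long along the shaker's y). Up, the top is 53 mm above the table; it travels 6 mm straight down. In a frame like the rocker's (top 40 mm high).
- bar_key (a joint): Bar key, m: 0 up, 0.006 fully down. Sprung: 2 N at the start, 5 N fully down; it comes up when let go.
- square_top (a point): Centre of the top of the black square key, 24 x 24 mm, top 53 mm above the table. Not to be pressed. In a frame like the rocker's.
- square_key (a joint): Square key, m: 0 up, 0.006 fully down. Sprung.
- strip_plate: Loose dark red strip plate with white wells, 85 x 128 x 15 mm, lying on the shaker's platform between corner stops; origin at the centre of its underside.
- brown_vial: Loose brown vial with a black cap, 25 mm across, 54 mm tall, standing left of the shaker; origin at the centre of its underside.
- timer: Loose white bench timer, 60 x 62 x 28 mm, right of the shaker; origin at the centre of its underside.
- tube_rack: Loose blue rack with capped tubes, 69 x 138 x 85 mm, left of the shaker; origin at the centre of its underside.

How it is judged:
By the outcome, as a careful person would: the job done as asked, in the order asked, and still so for the second after the job is handed in, while the arm keeps its last pose, push and grip.
It also fails if it takes over 48 s, if anything falls off the work surface, if the arm or the gripper's body presses on something with over 40 N, if the wrist force passes 120 N, or if a joint passes its speed limit or range.

## Robot

A 6-joint arm with a two-finger parallel gripper is mounted at the origin on the work surface; the furniture and walls round the work are solid. World frame = base frame: x ahead of the robot, y to its left, z up, the work surface at z = 0. Lengths are in m, angles in degrees, forces in N, time in s.
With the tool pointing down it reaches from about 0.4 to 0.825 m from the base axis. Payload 7 kg.
Tool frame: the origin (TCP) lies at the very end of the fingers, on their centre line; the grasp point (between the pads) lies 19 mm behind it (ctrl.hold_point_z is the distance from the TCP to the grasp point, in m); z points along the fingers, y is the line along which they close (so a half turn about z gives the same grasp; the last joint's range is limited). The gripper opens to 88 mm and grips with 3 to 60 N. Pads are 19 mm wide; open, the fingers measure 130 mm over their backs; the gripper's body (78 mm by 193 mm) begins 47 mm behind the grasp point.
Start: joints at [80.793, 20.546, 0.682, 0, -70.136, -16.507], TCP at [0.293, 0.608, 0.227] pointing down, gripper open.
Joint ranges: [-176.03, 176.03], [-82.01, 121.73], [-58.28, 71.71], [-173.87, 95.51], [-174.79, -0.11], [-173.66, 173.66]. Speed limits (degrees/s): [136.94, 136.94, 172.46, 180, 180, 180].

## Interface

Orientations are given as [roll, pitch, yaw] about the fixed x, y, z axes, in that order (R = Rz(yaw) Ry(pitch) Rx(roll)).
In Python, from plant import sensors, viewer, workorder, ctrl gives the robot as it stands.
- The arm moves only by the shell command python3 -m pendant 'ROWS'. ROWS is JSON, a list of rows, each a list of 3 entries, a list of its own where there are three numbers: the opening, from -1 (shut) to 1 (fully open), so that 0 is half open, then the shift along the tool's x, y, z in m, then the turn, a rotation vector about the tool's x, y, z in degrees. A call has 1 to 10 rows; each row is the pose to reach, as a shift and turn from the pose commanded when the call began, along the tool's axes at that moment; what a row does not reach only later rows make up. A row lasts 1/12 s, in which the tool goes at most 41.7 mm and 7.16 degrees, less where a joint would pass 70% of its speed; a pose out of reach is approached as far as the arm can. A call with a gripper value outside its range is refused whole. The fingers move at their own pace and stop on an object; the grip force is fixed at half the most. Time passes only in rows, so rows that repeat a pose let the fingers close. It gives the time, the measured TCP pose, the force, the opening and the grip force at its end, in the units of the state.
- sensors.get_obs(): the state, without advancing time (a new reading comes with each control period).
- viewer.snapshot(name): name is "scene" or "top" or "wrist"; returns the picture (480x640x3 uint8, red, green, blue); there is no depth.
- viewer.camera_params(name): a dict with "fx", "fy", "cx", "cy" (pixels), "extrinsics" (4x4, takes a point from world to camera coordinates). Camera axes: x right, y up, looking along -z (the intrinsics and any distortion apply to the point x, -y, -z); pixel columns grow to the right and rows downward; lengths in m; the calibration is good to about 2 mm. A picture is of the moment at which its call begins: read the wrist's pose just before it. camera_params takes no time and is no camera call; for the wrist camera it gives the pose at the moment of the call.
- workorder.close_job(): hands the job in; it is judged then, once.
The state is a dict: "clock": time; "joint_pos": joint angles; "qvel": joint speeds; "tau": joint torques, N m; "tool_pos": TCP position; "orientation": TCP orientation; "force": force on the tool from outside, world axes, zero at the start; "moment": the same for the moment, N m; "opening": finger opening in m; "gripper_force": force on a finger pad.
Only numpy, scipy, OpenCV 4.12 (cv2) and the standard library are available. Lean on these libraries where they do the work, as an engineer would, in place of code of your own. Each camera call takes 0.05 s, during which the arm holds its last target. There are 200 camera calls.

## Working session

There is one attempt and no reset: what is moved stays moved. The work goes in short steps, Python scripts to look and compute and a shell command to move; the robot and the scene stay as the last step left them, time stands still between calls to the robot, and variables do not carry over. Pictures are saved under pics/ and viewed, at most 10 in all, crops included, and the job is handed in when it is done.

```bash
mkdir -p pics; python3 - <<'E'
from plant import sensors, viewer, ctrl
import cv2
o=sensors.get_obs(); print({k:o[k] for k in('clock','tool_pos','orientation','force','opening')})
for n in('scene','top'):
    p=viewer.camera_params(n); print(n,p)
    cv2.imwrite(f'pics/{n}0.png',viewer.snapshot(n)[:,:,::-1])
E
```

```text
{'clock': 0.0, 'tool_pos': array([0.29267936, 0.60769815, 0.22560316]), 'orientation': array([ 1.79902273e+02, -9.90481818e-03, -2.57201052e+01]), 'force': array([-0.24831998, -0.04030622,  0.29712105]), 'opening': 0.08778387705777896}
scene {'fx': 504.5422218980125, 'fy': 504.5422218980125, 'cx': 314.2267927665542, 'cy': 235.72385947446566, 'extrinsics': array([[-0.89767475, -0.44049405,  0.01204313,  0.4417137 ],
       [ 0.3304708 , -0.65487876,  0.67964907, -0.2351638 ],
       [-0.29149458,  0.61408371,  0.73343855, -0.95250378],
       [ 0.        ,  0.        ,  0.        ,  1.        ]])}
top {'fx': 525.1119821016761, 'fy': 525.1119821016761, 'cx': 318.35880407544363, 'cy': 244.0121820086091, 'extrinsics': array([[-0.03145453, -0.99949681, -0.00409022, -0.05214218],
       [ 0.97343502, -0.03156239,  0.22677759, -0.53186253],
       [-0.22679258,  0.00315162,  0.97393798, -1.19161898],
       [ 0.        ,  0.        ,  0.        ,  1.        ]])}
```

View pics/top0.png

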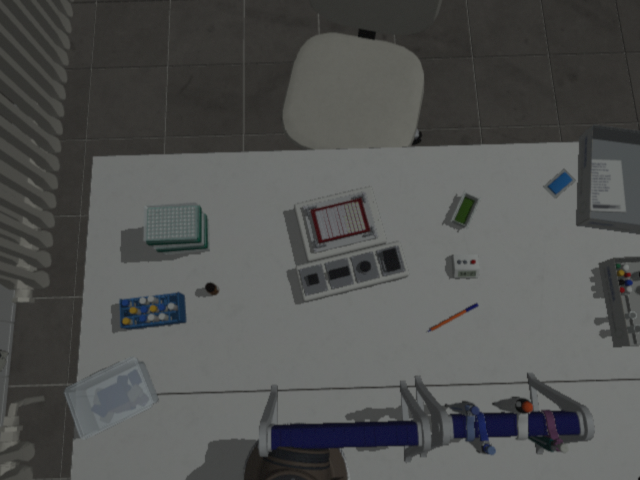

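View pics/scene0.png

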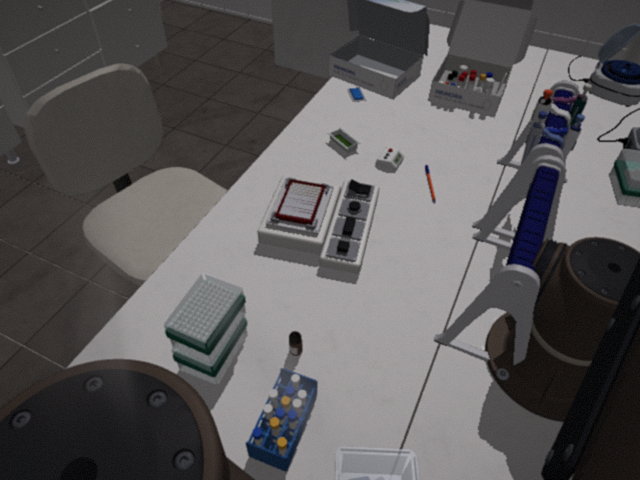

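```bash
python3 - <<'E'
import cv2
a=cv2.imread('pics/top0.png')[235:305,285:415]; cv2.imwrite('pics/t_crop.png',cv2.resize(a,None,fx=6,fy=6,interpolation=cv2.INTER_CUBIC))
a=cv2.imread('pics/scene0.png')[170:285,310:390]; cv2.imwrite('pics/s_crop.png',cv2.resize(a,None,fx=5,fy=5,interpolation=cv2.INTER_CUBIC))
E
```

```text
(no output)
```

View pics/t_crop.png

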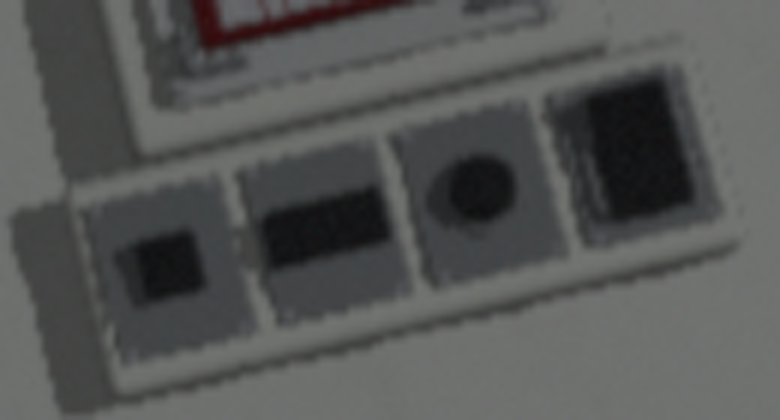

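View pics/s_crop.png

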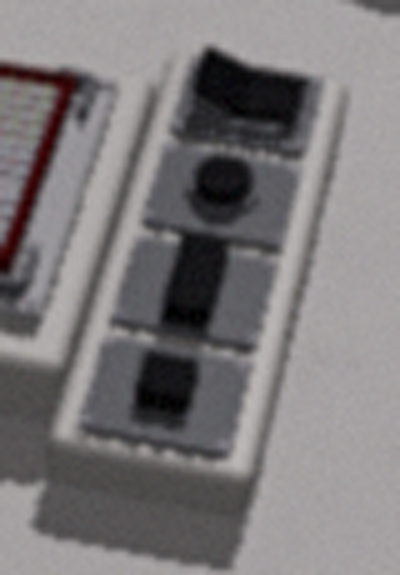

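The order from left (+y) is square (crop 171,265), bar (326,227), round (481,187) and rocker (640,150). The rocker's raised far end is visible in the scene crop at (210,60). I'll fit the shaker pose from these points and the frame corners.

```bash
cat > h.py <<'E'
import numpy as np
from scipy.optimize import least_squares
from plant import sensors, viewer
def proj(p,X):
    E=p['extrinsics']; c=np.atleast_2d(X)@E[:3,:3].T+E[:3,3]
    return np.c_[p['cx']+p['fx']*c[:,0]/-c[:,2], p['cy']-p['fy']*c[:,1]/-c[:,2]]
def world(s,q):
    c,n=np.cos(s[2]),np.sin(s[2]); q=np.atleast_2d(q)
    return np.c_[s[0]+c*q[:,0]-n*q[:,1], s[1]+n*q[:,0]+c*q[:,1], q[:,2]]
E
python3 - <<'E'
from h import *
def fr(y): return [(.033,y+.028,.04),(.033,y-.028,.04),(-.033,y-.028,.04),(-.033,y+.028,.04)]
qt=[(0,.096,.053),(0,.032,.053),(0,-.032,.053)]; pt=[(171,265),(326,227),(481,187)]
for y,c in((.096,[(85,205),(222,175),(257,330),(125,362)]),(.032,[(237,172),(375,140),(415,290),(278,325)]),(-.032,[(388,135),(525,100),(570,250),(430,288)]),(-.096,[(545,95),(683,65),(722,215),(585,248)])):
    qt+=fr(y); pt+=c
qs=[(0,-.032,.053)]+[fr(.096)[i] for i in(1,2,3,0)]; ps=[(222,180),(105,340),(253,352),(232,455),(80,432)]
pt=np.array([285,235])+(np.array(pt)+.5)/6-.5; ps=np.array([310,170])+(np.array(ps)+.5)/5-.5
T,S=viewer.camera_params('top'),viewer.camera_params('scene')
ft=lambda s:(proj(T,world(s,qt))-pt).ravel(); fs=lambda s:(proj(S,world(s,qs))-ps).ravel()
for f in(ft,fs,lambda s:np.r_[ft(s),fs(s)]):
    r=least_squares(f,[.55,-.1,.2]); print(r.x.round(4),np.degrees(r.x[2]).round(2),'rms px',np.sqrt(np.mean(r.fun**2)).round(2))
s=r.x; np.save('s.npy',s); print(ft(s).reshape(-1,2)[:3].round(2),fs(s).reshape(-1,2).round(2))
a=.4
for n,q in dict(rocker=(.016*np.cos(a),-.096,.05+.016*np.sin(a)),round=(0,-.032,.053),bar=(0,.032,.053),square=(0,.096,.053)).items():
    w=world(s,q)[0]; print(n,w.round(4),'reach',np.hypot(*w[:2]).round(3))
E
```

```text
[ 0.4686 -0.1472  0.2105] 12.06 rms px 0.45
[ 0.47   -0.1426  0.2372] 13.59 rms px 0.83
[ 0.4686 -0.1466  0.2127] 12.19 rms px 0.74
[[-0.55 -0.18]
 [-0.18 -0.31]
 [ 0.06 -0.08]] [[ 1.04 -2.2 ]
 [ 0.75 -2.19]
 [ 0.69  1.  ]
 [ 0.11 -0.54]
 [-0.01 -1.9 ]]
rocker [ 0.5033 -0.2373  0.0562] reach 0.556
round [ 0.4754 -0.1778  0.053 ] reach 0.508
bar [ 0.4619 -0.1153  0.053 ] reach 0.476
square [ 0.4484 -0.0527  0.053 ] reach 0.451
```

```bash
python3 - <<'E'
from h import *
T,S=viewer.camera_params('top'),viewer.camera_params('scene')
for n,t,c in(('bar L end',(268,437),(522,262)),('bar R end',(588,415),(567,88)),('mid clip',(420,433),(548,150)),('footL',(275,390),(437,337)),('vial cap',(211,288),(296,336)),('rack c',(153,310),(283,415))):
    r=least_squares(lambda X:np.r_[proj(T,X)[0]-t,proj(S,X)[0]-c],[.2,0,.1]); print(n,r.x.round(3),np.abs(r.fun).max().round(1))
s=np.load('s.npy'); o=sensors.get_obs()
from scipy.spatial.transform import Rotation as R
Rt=R.from_euler('xyz',o['orientation'],degrees=True)
for nm,g in(('hover mid',[.48,-.16,.2256]),):
    print(nm,Rt.inv().apply(np.array(g)-o['tool_pos']).round(4),'turn z',-(np.degrees(s[2])-o['orientation'][2]))
E
```

```text
bar L end [0.123 0.035 0.261] 0.1
bar R end [ 0.134 -0.566  0.24 ] 4.0
mid clip [ 0.128 -0.24   0.283] 2.8
footL [ 0.2    0.044 -0.001] 2.2
vial cap [0.436 0.189 0.044] 0.5
rack c [0.389 0.328 0.034] 0.3
hover mid [0.5019 0.6104 0.0011] turn z -37.90494910333508
```

```bash
python3 -m pendant '[[-1,[0.03,0.035,0],[0,0,-2]],[-1,[0.06,0.07,0],[0,0,-4]],[-1,[0.085,0.103,0],[0,0,-6]],[-1,[0.11,0.134,0],[0,0,-8]],[-1,[0.135,0.165,0],[0,0,-10]],[-1,[0.16,0.196,0],[0,0,-12]],[-1,[0.185,0.227,0],[0,0,-14]],[-1,[0.21,0.257,0],[0,0,-16]],[-1,[0.23,0.282,0],[0,0,-18]],[-1,[0.25,0.305,0],[0,0,-19]]]'; cat > goal.py <<'E'
import sys
from h import *
from scipy.spatial.transform import Rotation as R
def go(g,yaw):
    o=sensors.get_obs(); Rt=R.from_euler('xyz',o['orientation'],degrees=True)
    G=R.from_euler('xyz',[180,0,yaw],degrees=True)
    print('shift',Rt.inv().apply(np.array(g)-o['tool_pos']).round(4),'turn',np.degrees((Rt.inv()*G).as_rotvec()).round(2),'F',o['force'].round(1),'t',o['clock'],o['tool_pos'].round(4))
if __name__=='__main__': go([float(v) for v in sys.argv[1:4]],float(sys.argv[4]))
E
python3 goal.py .475 -.16 .2256 12.19
```

```text
clock: 0.93
tool_pos: [0.3855, 0.2226, 0.2266]
orientation: [-180.0, 0.0, -6.6]
force: [1.5, 0.7, 0.5]
opening: 0.0266
gripper_force: 0.0
shift [0.133  0.3697 0.0009] turn [-1.000e-02  0.000e+00 -1.881e+01] F [1.5 0.7 0.5] t 0.9333 [0.3855 0.2226 0.2266]
```

```bash
python3 -m pendant '[[-1,[0.013,0.037,0],[0,0,-2]],[-1,[0.027,0.074,0],[0,0,-4]],[-1,[0.04,0.111,0],[0,0,-6]],[-1,[0.053,0.148,0],[0,0,-8]],[-1,[0.067,0.185,0],[0,0,-10]],[-1,[0.08,0.222,0],[0,0,-12]],[-1,[0.093,0.259,0],[0,0,-14]],[-1,[0.107,0.296,0],[0,0,-16]],[-1,[0.12,0.333,0],[0,0,-18]],[-1,[0.133,0.37,0],[0,0,-18.8]]]'; python3 -m pendant '[[-1,[0,0,0],[0,0,0]],[-1,[0,0,0],[0,0,0]],[-1,[0,0,0],[0,0,0]]]'
python3 - <<'E'
from h import *
import cv2,json
p=viewer.camera_params('wrist'); o=sensors.get_obs(); print(o['tool_pos'].round(4),o['orientation'].round(2),o['force'].round(2),o['opening'])
im=viewer.snapshot('wrist')[:,:,::-1].copy(); cv2.imwrite('pics/w1.png',im)
np.save('w1.npy',p,allow_pickle=True)
s=np.load('s.npy'); a=.4
print(proj(p,world(s,[(0,.096,.053),(0,.032,.053),(0,-.032,.053),(.016*np.cos(a),-.096,.0562)])).round(1), proj(p,[o['tool_pos']]).round(1))
E
```

```text
clock: 1.77
tool_pos: [0.4745, -0.1602, 0.2265]
orientation: [-180.0, -0.0, 12.2]
force: [0.8, 1.1, 0.4]
opening: 0.0005
gripper_force: 0.0
clock: 2.02
tool_pos: [0.4741, -0.1584, 0.2261]
orientation: [-180.0, 0.1, 12.0]
force: [0.5, 0.6, -0.0]
opening: 0.0004
gripper_force: 0.0
[ 0.4741 -0.1584  0.2261] [-1.7997e+02  5.0000e-02  1.1980e+01] [ 0.54  0.6  -0.02] 0.0004410495079241653
[[214.2 225.1]
 [277.3 225. ]
 [340.5 224.9]
 [405.5 211. ]] [[321.3 296.7]]
```

View pics/w1.png

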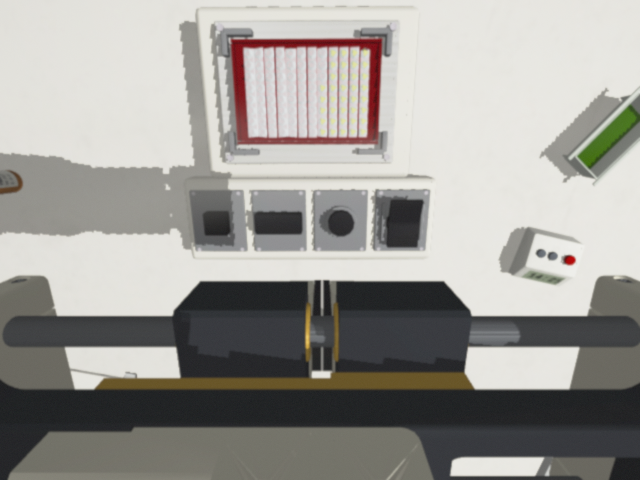

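The wrist view shows square at (217,223), bar (278,223), round (341,222) and rocker (405,222), all close to the predictions. I'll refine with an enlarged crop.

```bash
python3 - <<'E'
import cv2
a=cv2.imread('pics/w1.png')[170:270,180:440]; cv2.imwrite('pics/w1c.png',cv2.resize(a,None,fx=3,fy=3,interpolation=cv2.INTER_CUBIC))
E
```

```text
(no output)
```

View pics/w1c.png

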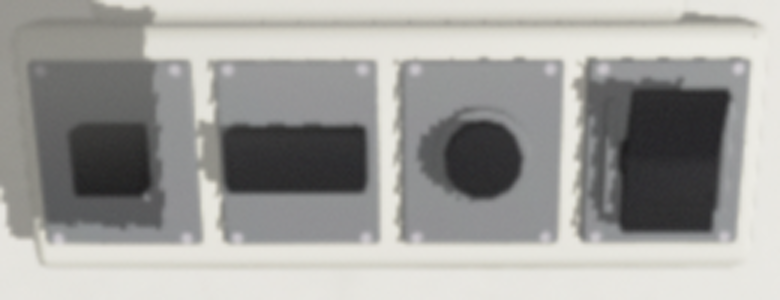

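```bash
cat > fit.py <<'E'
from h import *
p=np.load('w1.npy',allow_pickle=True).item()
def fr(y): return [(.033,y+.028,.04),(.033,y-.028,.04),(-.033,y-.028,.04),(-.033,y+.028,.04)]
q=[(0,.096,.053),(0,.032,.053),(0,-.032,.053)]; c=[(110,160),(295,159),(484,159)]
for y,k in((.096,[(29,62),(189,62),(201,242),(45,242)]),(.032,[(215,62),(376,60),(378,242),(222,242)]),(-.032,[(400,60),(562,60),(556,242),(398,242)]),(-.096,[(586,60),(750,60),(735,242),(578,242)])): q+=fr(y); c+=k
c=np.array([180,170])+(np.array(c)+.5)/3-.5
r=least_squares(lambda s:(proj(p,world(s,q))-c).ravel(),np.load('s.npy')); print(r.x.round(4),np.degrees(r.x[2]).round(2),np.sqrt(np.mean(r.fun**2)).round(2)); print(r.fun.reshape(-1,2).round(1).tolist())
s0=np.load('s.npy'); s=r.x; np.save('s2.npy',s)
for n,y in(('rocker_axis',-.096),('round',-.032),('bar',.032)): print(n,world(s0,[(0,y,.05)])[0].round(4),world(s,[(0,y,.05)])[0].round(4))
E
python3 fit.py
python3 - <<'E'
from h import *; from goal import go
s=np.load('s2.npy'); w=world(s,(.018,-.096,.08))[0]; print(w); go(w,np.degrees(s[2]))
E
```

```text
[ 0.47   -0.1464  0.211 ] 12.09 0.76
[[-2.2, 0.7], [-0.6, 1.0], [-0.4, 1.0], [-1.6, -1.1], [-0.1, -1.1], [-0.1, 0.5], [-0.1, 0.5], [-1.0, -1.1], [0.2, -0.4], [0.4, 0.5], [0.4, 0.5], [0.0, -0.4], [0.9, -0.5], [0.5, 0.5], [1.2, 0.5], [0.7, -0.5], [0.9, -0.5], [0.3, 0.5], [0.6, 0.5]]
rocker_axis [ 0.4889 -0.2404  0.05  ] [ 0.4901 -0.2402  0.05  ]
round [ 0.4754 -0.1778  0.05  ] [ 0.4767 -0.1777  0.05  ]
bar [ 0.4619 -0.1153  0.05  ] [ 0.4633 -0.1151  0.05  ]
[ 0.50766995 -0.23646814  0.08      ]
shift [0.0163 0.0841 0.1463] turn [-0.02  0.03 -0.01] F [0.2 0.6 0.4] t 2.0667 [ 0.4742 -0.1577  0.2263]
```

```bash
python3 -m pendant '[[-1,[0.006,0.03,0.02],[0,0,0]],[-1,[0.012,0.06,0.045],[0,0,0]],[-1,[0.016,0.084,0.075],[0,0,0]],[-1,[0.016,0.084,0.105],[0,0,0]],[-1,[0.016,0.084,0.13],[0,0,0]],[-1,[0.016,0.084,0.146],[0,0,0]],[-1,[0.016,0.084,0.146],[0,0,0]],[-1,[0.016,0.084,0.146],[0,0,0]],[-1,[0.016,0.084,0.146],[0,0,0]]]'
python3 - <<'E'
from h import *; from goal import go; import cv2
o=sensors.get_obs(); p=viewer.camera_params('wrist'); cv2.imwrite('pics/w2.png',viewer.snapshot('wrist')[:,:,::-1])
s=np.load('s2.npy'); w=world(s,(.018,-.096,.05))[0]
for i in range(3): go(w,np.degrees(s[2])); viewer.snapshot('wrist')
E
```

```text
clock: 2.82
tool_pos: [0.509, -0.2361, 0.082]
orientation: [179.9, -0.1, 12.2]
force: [-0.1, -0.1, 0.5]
opening: 0.0002
gripper_force: 0.0
shift [-0.0016 -0.0002  0.0324] turn [ 0.07 -0.15  0.1 ] F [ 0.3  0.5 -0.5] t 2.8667 [ 0.5092 -0.2363  0.0824]
shift [-0.0015 -0.0004  0.0324] turn [ 0.06 -0.16  0.07] F [-0.4 -0.8 -0.5] t 2.9167 [ 0.5092 -0.2365  0.0824]
shift [-0.0013 -0.0005  0.0323] turn [ 0.06 -0.16  0.05] F [ 0.3 -0.7 -0.1] t 2.9667 [ 0.509  -0.2366  0.0823]
```

View pics/w2.png

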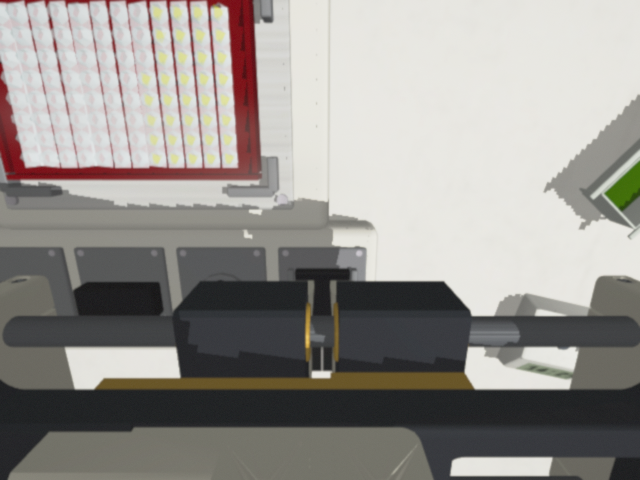

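The fingertips (column 321) are over the rocker (its far end shows at 323,273). I'll press it slowly.

```bash
python3 -m pendant '[[-1,[-0.002,0,0.01],[0,0,0]],[-1,[-0.002,0,0.02],[0,0,0]],[-1,[-0.002,0,0.024],[0,0,0]],[-1,[-0.002,0,0.027],[0,0,0]],[-1,[-0.002,0,0.029],[0,0,0]],[-1,[-0.002,0,0.031],[0,0,0]],[-1,[-0.002,0,0.032],[0,0,0]],[-1,[-0.002,0,0.0325],[0,0,0]],[-1,[-0.002,0,0.0325],[0,0,0]]]'
```

```text
clock: 3.77
tool_pos: [0.5068, -0.2375, 0.05]
orientation: [179.9, -0.1, 12.1]
force: [-2.0, 4.8, 19.8]
opening: 0.0005
gripper_force: 9.8
```

```bash
python3 -m pendant '[[-1,[0,0,-0.01],[0,0,0]],[-1,[0,0,-0.03],[0,0,0]],[-1,[-0.01,-0.03,-0.03],[0,0,0]],[-1,[-0.016,-0.063,-0.03],[0,0,0]],[-1,[-0.016,-0.063,-0.03],[0,0,0]],[-1,[-0.016,-0.063,-0.03],[0,0,0]]]'
python3 - <<'E'
from h import *; from goal import go; import cv2
s=np.load('s2.npy'); go(world(s,(0,-.032,.047))[0],np.degrees(s[2]))
a=viewer.snapshot('scene')[165:285,300:400,::-1]; b=viewer.snapshot('top')[235:305,285:415,::-1]
a=cv2.resize(a,None,fx=4,fy=4,interpolation=2); b=cv2.resize(b,None,fx=3,fy=3,interpolation=2)
m=np.zeros((480,790,3),np.uint8); m[:,:400]=a; m[:210,400:]=b; cv2.imwrite('pics/s2.png',m)
E
```

```text
clock: 4.27
tool_pos: [0.4755, -0.1782, 0.078]
orientation: [-180.0, 0.1, 12.2]
force: [0.4, -0.3, 0.5]
opening: 0.0007
gripper_force: 0.0
shift [ 0.0013 -0.0003  0.031 ] turn [-0.03  0.09  0.09] F [ 0.4 -0.3  0.5] t 4.2667 [ 0.4755 -0.1782  0.078 ]
```

View pics/s2.png

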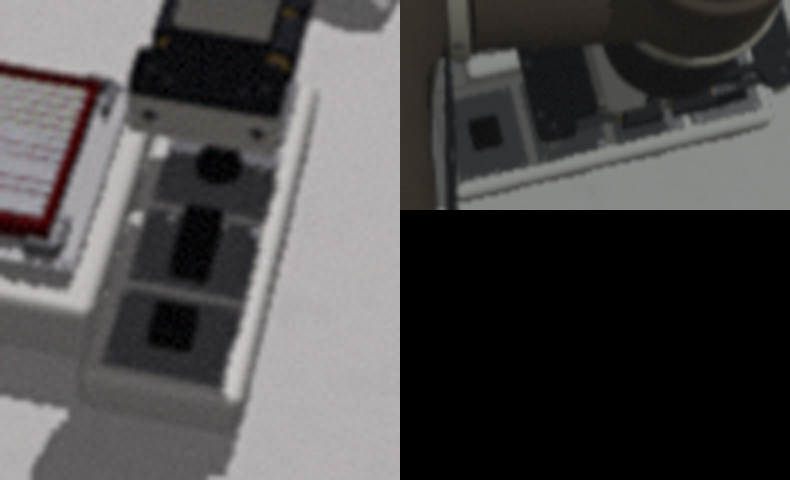

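```bash
python3 -m pendant '[[-1,[-0.01,0,-0.035],[0,0,0]],[-1,[-0.02,0,-0.07],[0,0,0]],[-1,[-0.02,0,-0.1],[0,0,0]],[-1,[-0.02,0,-0.12],[0,0,0]],[-1,[-0.02,0,-0.12],[0,0,0]],[-1,[-0.02,0,-0.12],[0,0,0]]]'
python3 - <<'E'
from h import *; from goal import go; import cv2
s=np.load('s2.npy'); go(world(s,(0,-.032,.047))[0],np.degrees(s[2]))
p=viewer.camera_params('wrist'); im=viewer.snapshot('wrist')[:,:,::-1].copy()
c,n=np.cos(.4),np.sin(.4)
for nm,e in dict(off=[(.026*c,-.08,.05+.026*n),(.026*c,-.112,.05+.026*n),(-.026,-.112,.05),(-.026,-.08,.05)],on=[(.026,-.08,.05),(.026,-.112,.05),(-.026*c,-.112,.05+.026*n),(-.026*c,-.08,.05+.026*n)]).items(): print(nm,proj(p,world(s,e)).round(1).tolist())
u=proj(p,world(s,(0,-.05,.045)))[0]; x,y=int(u[0])-90,int(u[1])-60; print(x,y)
cv2.imwrite('pics/w3.png',cv2.resize(im[y:y+120,x:x+180],None,fx=4,fy=4,interpolation=2))
E
```

```text
clock: 4.87
tool_pos: [0.4581, -0.184, 0.199]
orientation: [180.0, -0.1, 12.0]
force: [-0.5, 1.1, -1.0]
opening: 0.0004
gripper_force: 0.0
shift [ 0.0192 -0.0024  0.152 ] turn [ 0.02 -0.11 -0.07] F [-0.5  1.1 -1. ] t 4.8667 [ 0.4581 -0.184   0.199 ]
off [[373.4, 182.9], [409.9, 182.9], [403.3, 235.0], [369.6, 235.0]]
on [[371.8, 179.4], [407.2, 179.4], [406.1, 235.6], [371.2, 235.6]]
248 146
```

View pics/w3.png

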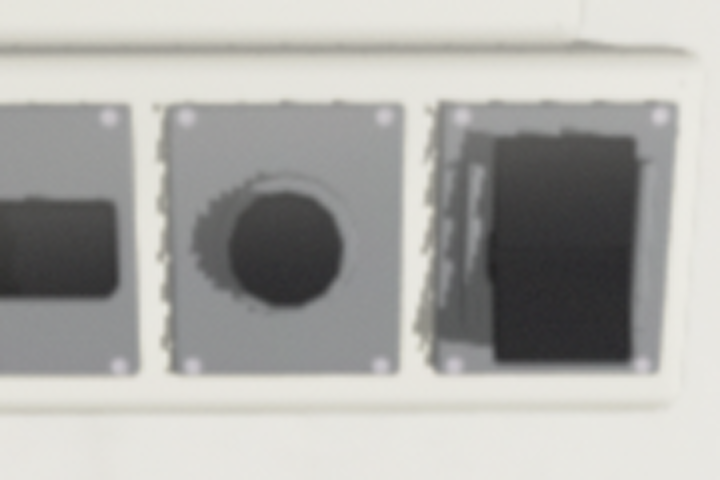

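The rocker outline (corners u 371.8–407, 371.2–405.7) matches the "on" prediction, with the halves equal in width. Next is the round button.

```bash
python3 -m pendant '[[-1,[0.01,-0.001,0.035],[0,0,0]],[-1,[0.02,-0.001,0.07],[0,0,0]],[-1,[0.02,-0.001,0.105],[0,0,0]],[-1,[0.02,-0.001,0.13],[0,0,0]],[-1,[0.02,-0.001,0.138],[0,0,0]],[-1,[0.02,-0.001,0.138],[0,0,0]],[-1,[0.02,-0.001,0.138],[0,0,0]]]'
python3 - <<'E'
from h import *; from goal import go
s=np.load('s2.npy'); go(world(s,(0,-.032,.047))[0],np.degrees(s[2]))
E
```

```text
clock: 5.5
tool_pos: [0.4768, -0.1785, 0.0599]
orientation: [180.0, 0.1, 12.1]
force: [-1.1, -0.0, 0.7]
opening: 0.0008
gripper_force: 0.0
shift [ 0.0001 -0.0008  0.0129] turn [0.  0.1 0. ] F [-1.1 -0.   0.7] t 5.5 [ 0.4768 -0.1785  0.0599]
```

```bash
python3 -m pendant '[[-1,[0,-0.001,0.004],[0,0,0]],[-1,[0,-0.001,0.007],[0,0,0]],[-1,[0,-0.001,0.009],[0,0,0]],[-1,[0,-0.001,0.011],[0,0,0]],[-1,[0,-0.001,0.0125],[0,0,0]],[-1,[0,-0.001,0.0135],[0,0,0]],[-1,[0,-0.001,0.0135],[0,0,0]],[-1,[0,-0.001,0.0135],[0,0,0]]]'
```

```text
clock: 6.17
tool_pos: [0.4776, -0.1771, 0.0473]
orientation: [180.0, -0.1, 12.1]
force: [0.4, 1.7, 6.5]
opening: 0.0004
gripper_force: 3.0
```

```bash
python3 -m pendant '[[-1,[0,0,0.0005],[0,0,0]],[-1,[0,0,0.001],[0,0,0]],[-1,[0,0,0.001],[0,0,0]],[-1,[0,0,0.001],[0,0,0]]]'
```

```text
clock: 6.5
tool_pos: [0.4776, -0.1772, 0.0471]
orientation: [180.0, -0.1, 12.1]
force: [-2.4, 2.7, 16.2]
opening: 0.0005
gripper_force: 8.2
```

The force rose to 16 N with no further travel, so the button is at its stop. Lifting and moving over to the bar key.

```bash
python3 -m pendant '[[-1,[0,0,-0.015],[0,0,0]],[-1,[0,0,-0.03],[0,0,0]],[-1,[0,-0.03,-0.03],[0,0,0]],[-1,[0,-0.055,-0.03],[0,0,0]],[-1,[0,-0.064,-0.025],[0,0,0]],[-1,[0,-0.064,-0.016],[0,0,0]],[-1,[0,-0.064,-0.016],[0,0,0]],[-1,[0,-0.064,-0.016],[0,0,0]]]'
python3 - <<'E'
from h import *; from goal import go
s=np.load('s2.npy'); go(world(s,(0,.032,.047))[0],np.degrees(s[2]))
E
```

```text
clock: 7.17
tool_pos: [0.4627, -0.1149, 0.0608]
orientation: [-180.0, 0.1, 12.1]
force: [-0.1, -0.2, 0.4]
opening: 0.0004
gripper_force: 0.0
shift [0.0005 0.0002 0.0138] turn [-0.    0.12  0.01] F [-0.1 -0.2  0.4] t 7.1667 [ 0.4627 -0.1149  0.0608]
```

```bash
python3 -m pendant '[[-1,[0,0,0.004],[0,0,0]],[-1,[0,0,0.007],[0,0,0]],[-1,[0,0,0.009],[0,0,0]],[-1,[0,0,0.011],[0,0,0]],[-1,[0,0,0.013],[0,0,0]],[-1,[0,0,0.0145],[0,0,0]],[-1,[0,0,0.015],[0,0,0]],[-1,[0,0,0.015],[0,0,0]],[-1,[0,0,0.015],[0,0,0]]]'
```

```text
clock: 7.92
tool_pos: [0.4633, -0.115, 0.0472]
orientation: [180.0, -0.0, 12.1]
force: [-2.3, -3.6, 10.2]
opening: 0.0006
gripper_force: 5.1
```

```bash
python3 -m pendant '[[-1,[0,0,0.0005],[0,0,0]],[-1,[0,0,0.001],[0,0,0]],[-1,[0,0,0.001],[0,0,0]],[-1,[0,0,0.001],[0,0,0]],[-1,[0,0,0.001],[0,0,0]],[-1,[0,0,0.001],[0,0,0]]]'
python3 - <<'E'
from plant import viewer,sensors; import cv2, numpy as np
a=viewer.snapshot('scene')[150:290,240:410,::-1]; cv2.imwrite('pics/end.png',cv2.resize(a,None,fx=4,fy=4,interpolation=2)); o=sensors.get_obs(); print(o['tool_pos'].round(4),o['force'].round(1))
E
```

```text
clock: 8.42
tool_pos: [0.4634, -0.1151, 0.047]
orientation: [179.9, -0.0, 12.1]
force: [-6.4, -1.8, 20.5]
opening: 0.0004
gripper_force: 10.5
[ 0.4634 -0.1151  0.047 ] [-5.9 -1.3 21. ]
```

View pics/end.png

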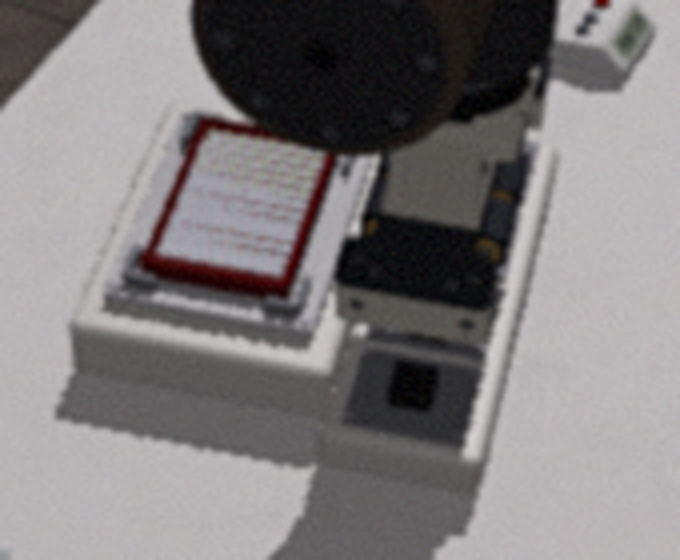

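The plate is still in place between its stops, and the square key (412,385) is clear of the gripper. The bar is held at its stop with about 20 N, so I'm handing in.

```bash
python3 -c "
from plant import workorder
print(workorder.close_job())"
```

```text
the job is handed in; nothing more can be done
None
```

I handed the job in at about 8.4 s: rocker on (confirmed in a picture), round button pushed to its stop (judged by force and height only, not looked at afterwards), bar key held fully down at about 20 N, and the square key and plate left untouched.

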